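Set a click-stop air valve

TASK

Set up the air line for the impact wrench: on the larger of the two valves, turn the dial clockwise until it is fully shut against its stop, then open it anticlockwise by exactly four clicks and let go. Leave the smaller valve's dial as it is set and do not disturb the things lying around.

Things in the scene. Friction and masses are not known exactly. Their poses are not given: they have to be found in the camera images.
- flow_valve: The larger valve, fixed to the bench: square aluminium block 130 x 130 mm, 50 mm high, under a grey cover plate 136 mm square; a gauge on the front face (-x), two brass unions on the back (+x, reaching 37 mm out), a bolted foot reaching 25 mm out on either side (y). Origin: centre of its underside.
- flow_valve_shut_mark (a point): The shut mark on the larger valve's cover: a raised rib 13 x 7 mm, 56 mm from the dial's axis. Eight thinner ribs follow it anticlockwise (seen from above) round the dial, 20 degrees apart, one per click. At four clicks open the dial's nose points at the fourth thin rib.
- flow_dial (a joint): Angle of the larger dial, rad. 0 = shut (nose at the shut mark, hard stop); grows as it is turned anticlockwise seen from above (opening), to a stop at 2.793. Clicks every 0.349 rad (20 degrees): it rests at 0, 0.349, 0.698 and so on, and, let go, a sprung roller pulls it into the nearest rest. About 0.09 N m turns it over a click.
- flow_dial_grip (a point): Grip point of the larger dial, on its vertical turning axis, 80 mm above the bench. x axis along the grip bar to its pointed nose, z up; turns with the dial. Black disc 90 mm across, top 58 mm above the bench, with an upright bar 85 mm long, 18 mm thick, 36 mm tall on it (top 94 mm above the bench; the pointed end has a light line). Pinch the bar across its thickness.
- oil_valve: The smaller valve, fixed to the bench, alike but with a block 88 x 88 mm, 44 mm high. Origin: centre of its underside. Its dial is to stay as it is set. The two valves may swap places.
- oil_dial (a joint): Angle of the smaller valve's dial in rad, 0 = shut, grows anticlockwise seen from above, a click every 0.349. To be left as it is. The dial is 61 mm across, its bar 52 mm long and 12 mm thick, its top 88 mm above the bench.
- oil_dial_grip (a point): Point on the smaller dial's axis, 74 mm above the bench; x axis along its bar towards the nose.
- oil_dial_nose (a point): Tip of the smaller dial's pointed nose, 29 mm from its axis, 74 mm above the bench.
- impact_tool: Loose impact wrench, black and grey pistol shape 181 x 189 x 55 mm, lying behind the valves. Origin: centre of its underside.
- driver: Loose red-handled screwdriver, 179 mm long, 30 mm thick, lying to the left of the valves. Origin: centre of its underside.
- hexkeys: Loose folding hex key set, 95 x 27 x 30 mm, red, behind the valves. Origin: centre of its underside.
- tin: Loose round flat tin, 76 mm across, 33 mm high, behind the valves. Origin: centre of its underside.

How it is judged:
By the outcome, as a careful person would: the job done as asked, in the order asked, and still so for the second after the job is handed in, with the robot touching nothing.
It also fails if it takes over 72 s, if anything falls off the work surface, if the arm or the gripper's body presses on something with over 40 N, if the wrist force passes 120 N, or if a joint passes its speed limit or range.

ROBOT

A 6-joint arm with a two-finger parallel gripper is mounted at the origin on a cart in front of the work surface, level with it; the furniture and walls round the work are solid. World frame = base frame: x ahead of the robot, y to its left, z up, the work surface at z = 0. Lengths are in m, angles in rad, forces in N, time in s.
With the tool pointing down it reaches from about 0.275 to 1 m from the base axis. Payload 8.4 kg.
Tool frame: the origin (TCP) lies on the centre line of the jaws, within the pads' length; the fingertips stand 17 mm ahead of it and the grasp point (between the pads) lies 2 mm behind it (bot.tcp_to_tips is the z of the fingertips in the tool frame, in m); z points along the fingers, y is the line along which they close (so a half turn about z gives the same grasp; the last joint's range is limited). The gripper opens to 85 mm and grips with 20 to 120 N. Pads are 22 mm wide; open, the fingers measure 114 mm over their backs; the gripper's body (76 mm by 85 mm) begins 54 mm behind the grasp point. The pads swing forward as they close: fully open they stand 13 mm farther back than shut.
Start: joints at [-0.002, 0.353, 1.633, -0, 1.155, -0.002], TCP at [0.625, -0, 0.248] pointing down, gripper open.
Joint ranges: [-2.63, 2.63], [-0.92, 2.1], [0.06, 2.66], [-1.3, 4.44], [0, 2.69], [-3.02, 3.02]. Speed limits (rad/s): [2.22, 2.22, 2.79, 3.14, 3.14, 3.14].

INTERFACE

Orientations are given as a unit quaternion [x, y, z, w].
In Python, from workcell import bot, hand, kinematics, get_obs, vision, hand_in gives the robot as it stands. The module is installed in compiled form; this text tells all that it offers. Calls block until the motion is done:
- bot.reach(position, orientation): joint-space move of the TCP to a pose.
- bot.servo_line(position, ori=None, velocity=0.15): straight line of the TCP; ori=None keeps the orientation; velocity is the mean speed in m/s.
- bot.goto_joints(angles): joint-space move.
- hand.move_gripper(opening, strength=None): finger opening in m; strength is the grip in N (None keeps the last); returns when the fingers have stopped.
- bot.dwell(seconds).
- kinematics.solve_ik(position, orientation): joint angles nearest the present ones, or None.
- get_obs(): the state.
- vision.read_camera(name): name is "scene" or "side" or "wrist"; returns a dict with "frame" (480x640x3 uint8, red, green, blue), "intrinsics" (3x3 intrinsics, pixels), "view" (4x4, takes a point from world to camera coordinates). Camera axes: x right, y down, z forward; pixel columns grow to the right and rows downward; lengths in m; the calibration is good to about 2 mm. A picture is of the moment at which its call begins. There is no depth.
A pose or a line that the arm cannot do raises bot.IKError and nothing moves.
- hand_in(): hands the job in; it is judged then, once.
The state is a dict: "time_s": time; "joint_pos": joint angles; "joint_vel": joint speeds; "joint_efforts": joint torques, N m; "position": TCP position; "orientation": TCP orientation; "wrist_force": force on the tool from outside, world axes, zero at the start; "ft_torque": the same for the moment, N m; "gripper_width": finger opening in m; "grip_force": force on a finger pad.
Only numpy, scipy, OpenCV 4.12 (cv2) and the standard library are available. Lean on these libraries where they do the work, as an engineer would, in place of code of your own. Each camera call takes 0.05 s, during which the arm holds its last target. There are 200 camera calls.

## Working session

There is one attempt and no reset: what is moved stays moved. The work goes in short steps, each a Python script; the robot and the scene stay as the last script left them, time stands still between calls to the robot, and variables do not carry over. Pictures are saved under pics/ and viewed, at most 10 in all, crops included, and the job is handed in when it is done.

```bash
mkdir -p pics; python3 - <<'E'
from workcell import *
import cv2,numpy as np,pickle
d={}
for n in ["scene","side","wrist"]:
    r=vision.read_camera(n); d[n]=r
    cv2.imwrite(f"pics/a_{n}.png",r["frame"][:,:,::-1]); print(n,np.round(r["view"],3).tolist(),r["intrinsics"].tolist())
pickle.dump(d,open("a.pkl","wb"))
o=get_obs();print(o)
E
```

```text
scene [[0.651, -0.759, -0.022, -0.376], [-0.332, -0.259, -0.907, 0.276], [0.682, 0.598, -0.42, 0.575], [0.0, 0.0, 0.0, 1.0]] [[481.07079558891473, 0.0, 308.7594615475917], [0.0, 481.07079558891473, 248.14192397113737], [0.0, 0.0, 1.0]]
side [[-0.841, -0.541, -0.002, 0.524], [-0.328, 0.514, -0.793, 0.239], [0.43, -0.666, -0.61, 0.943], [0.0, 0.0, 0.0, 1.0]] [[566.2779574415691, 0.0, 321.59994416812646], [0.0, 566.2779574415691, 240.47230614807555], [0.0, 0.0, 1.0]]
wrist [[1.0, 0.0, -0.001, -0.625], [0.0, -0.965, 0.263, -0.034], [-0.001, -0.263, -0.965, 0.379], [0.0, 0.0, 0.0, 1.0]] [[431.0000284979555, 0.0, 315.2798416746905], [0.0, 431.0000284979555, 234.57919114666188], [0.0, 0.0, 1.0]]
{'time_s': 0.15, 'joint_pos': array([-2.38337711e-03,  3.53478726e-01,  1.63395088e+00,  4.75051026e-06,
        1.15521001e+00, -2.41365229e-03]), 'joint_vel': array([-0.00037152, -0.00173366,  0.00020583, -0.00012666, -0.00127682,
        0.0006225 ]), 'joint_efforts': array([-7.39769093e-04, -6.05638933e+01, -3.42338884e+01, -2.29960733e-05,
        6.16452831e-03, -4.00942213e-05]), 'position': array([6.24658191e-01, 1.26209481e-05, 2.47745907e-01]), 'orientation': array([ 7.07096659e-01,  7.07116709e-01, -3.67727967e-04, -3.72576088e-04]), 'wrist_force': array([ 0.04298365,  0.55167316, -0.04260434]), 'ft_torque': array([ 0.06146186, -0.02026403,  0.00712828]), 'grip_force': 0.0, 'gripper_width': 0.08545813900133477}
```

View pics/a_scene.png

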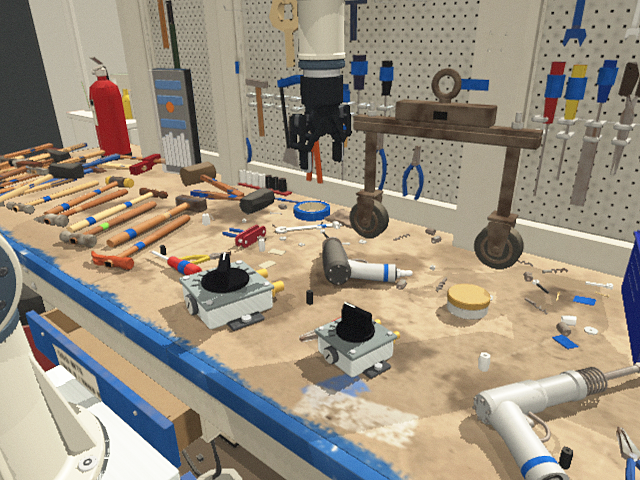

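View pics/a_wrist.png

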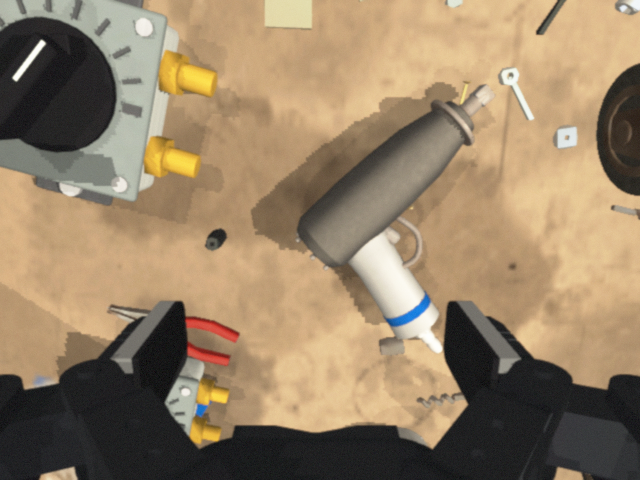

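View pics/a_side.png

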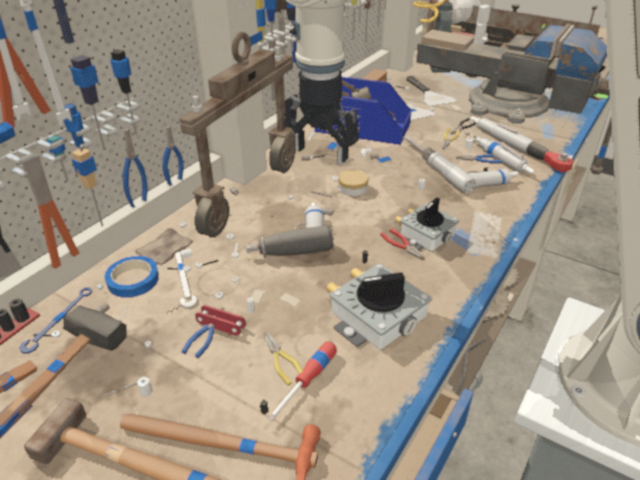

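The larger valve is on the left: scene px (226,285), side (380,300), wrist (50,85), so near (0.43, 0.09). The smaller valve is to its right. Next I'll take two wrist views above the larger valve.

```bash
python3 - <<'E'
from workcell import *
import cv2,numpy as np,pickle
q=[2**-.5,2**-.5,0,0]
d=[]
ims=[]
for p in [(0.40,0.03,0.27),(0.47,0.01,0.27)]:
    bot.reach(p,q); bot.dwell(.3); r=vision.read_camera("wrist"); d.append(r)
    ims.append(r["frame"][:,:,::-1])
    print(get_obs()["position"],get_obs()["time_s"])
pickle.dump(d,open("b.pkl","wb"))
for i,m in enumerate(ims): cv2.imwrite(f"pics/b{i}.png",m)
E
```

```text
[0.40047929 0.02992805 0.26977652] 1.4083
[0.46950353 0.01020673 0.27018204] 2.15
```

View pics/b0.png

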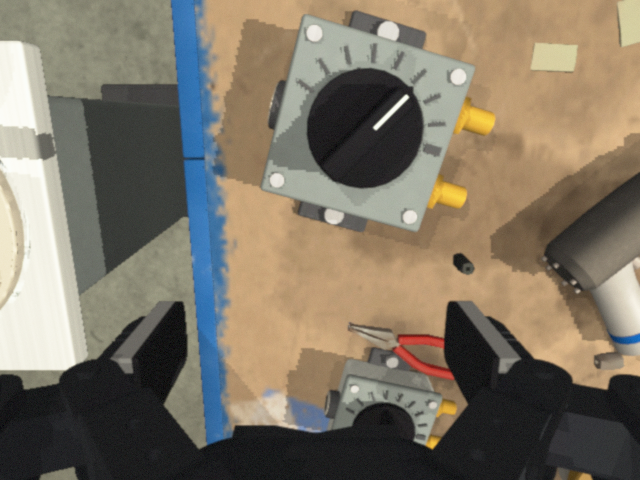

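View pics/b1.png

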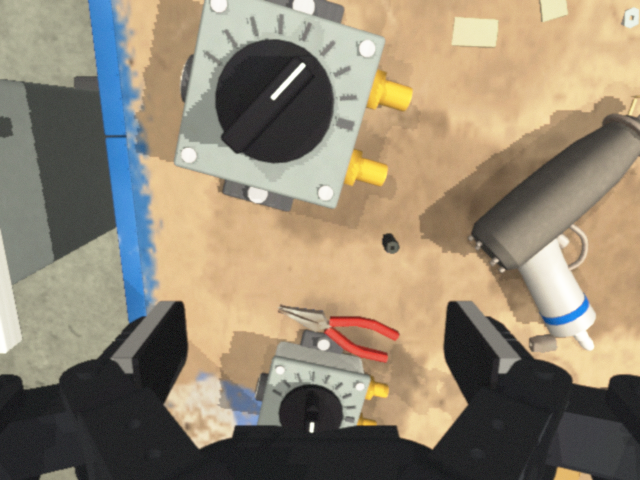

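b0 shows the larger valve with its shut mark at (432,150) and eight thin ribs running anticlockwise up to (304,85). The nose line ends at (408,97), near the third rib. b1 shows the same shifted, with the shut mark at (344,125). I'll triangulate the corner bolts, the ribs and the nose line.

```bash
python3 - <<'E'
import cv2,numpy as np,pickle
d=pickle.load(open("b.pkl","rb"))
P=[r["intrinsics"]@r["view"][:3] for r in d]
def tri(a,b):
    X=cv2.triangulatePoints(P[0],P[1],np.array(a,float).T,np.array(b,float).T);return (X[:3]/X[3]).T
B=tri([(314,33),(459,76),(277,180),(410,216)],[(219,5),(367,48),(189,156),(326,193)])
c=B.mean(0);print(B.round(4),c.round(4))
f=lambda v:np.degrees(np.arctan2(v[1],v[0]))
print("yaw",f(B[1]-B[0]),f(B[3]-B[2]),f(B[0]-B[2])-90,f(B[1]-B[3])-90)
R=tri([(432,150),(438,123),(432,97),(418,75),(398,60),(373,53),(347,56)],[(344,125),(351,97),(343,71),(329,49),(308,34),(282,27),(254,31)])
print(R[:,2].round(4),[(round(f(v),1),round(np.hypot(*v[:2]),4)) for v in R-c])
L=tri([(376,128),(408,97)],[(273,97),(304,65)]);print(L.round(4),f(L[1]-L[0]),f(L[1]-c),L[1]-c)
E
```

```text
[[0.3997 0.1563 0.0495]
 [0.5075 0.1261 0.0559]
 [0.37   0.0478 0.0512]
 [0.4784 0.0182 0.0506]] [0.4389 0.0871 0.0518]
yaw -15.633502974880374 -15.285216110373936 -15.30868297476789 -15.071408708723283
[0.0537 0.0454 0.0467 0.0412 0.0405 0.0413 0.0469] [(np.float64(-16.3), np.float64(0.0552)), (np.float64(5.1), np.float64(0.0587)), (np.float64(25.1), np.float64(0.0573)), (np.float64(44.6), np.float64(0.058)), (np.float64(63.8), np.float64(0.0574)), (np.float64(84.1), np.float64(0.0566)), (np.float64(105.3), np.float64(0.0549))]
[[0.4416 0.0899 0.0974]
 [0.4622 0.1098 0.0965]] 44.04562868799639 44.21688151170784 [0.02330546 0.02267693 0.04464655]
```

```bash
cat > h.py <<'E'
from workcell import *
import numpy as np
from scipy.spatial.transform import Rotation as R
C=np.array([0.4389,0.0871]); S=-15.3; Z=0.081
def q(th): return (R.from_euler('z',th,degrees=True)*R.from_euler('x',180,degrees=True)).as_quat()
def yaw():
    x=R.from_quat(get_obs()["orientation"]).apply([1,0,0]); return np.degrees(np.arctan2(x[1],x[0]))
def st(t=""):
    o=get_obs();print(t,round(o["time_s"],2),"dial",round(yaw()-S,1),"Tz",round(o["ft_torque"][2],3),"F",o["wrist_force"].round(1),"w",round(o["gripper_width"],4),"g",round(o["grip_force"],1),"p",o["position"].round(4));return o
E
python3 - <<'E'
from h import *
for a in (60,-6,82): print(a,np.round(kinematics.solve_ik([*C,Z],q(S+a)),3))
hand.move_gripper(0.05)
bot.reach([*C,.17],q(S+60)); st("above")
bot.servo_line([*C,Z],velocity=.08); st("down")
hand.move_gripper(0.0,40); bot.dwell(.2); st("grip"); print(get_obs()["joint_pos"].round(3))
E
```

```text
60 [ 0.193  0.335  2.137 -0.     0.67   0.983]
-6 [ 0.193  0.335  2.137 -0.     0.67   2.135]
82 [ 0.193  0.335  2.137 -0.     0.67   0.599]
above 3.51 dial 60.1 Tz 0.007 F [-0.9 -0.1 -0.7] w 0.0498 g 0.0 p [0.4394 0.0871 0.1704]
down 4.77 dial 60.0 Tz 0.002 F [ 0.2 -0.7 -0.1] w 0.05 g 0.0 p [0.4392 0.0871 0.0814]
grip 5.35 dial 60.0 Tz -0.027 F [-3.2  1.4  6.1] w 0.0177 g 40.9 p [0.439  0.0873 0.0814]
[0.193 0.334 2.137 0.    0.67  0.983]
```

```bash
python3 - <<'E'
from h import *
j0=np.array(get_obs()["joint_pos"]); y0=yaw()-S
for a in [50,40,30,20,10,5,2,0,-1,-2,-3,-4,-5,-6]:
    j=j0.copy(); j[5]+=np.radians(y0-a); bot.goto_joints(j); bot.dwell(.15)
    o=st(a)
    if abs(o["ft_torque"][2])>0.5 or np.linalg.norm(o["wrist_force"])>40: print("stop");break
E
```

```text
50 5.79 dial 50.2 Tz -0.003 F [ 0.  -0.2 -1. ] w 0.0173 g 40.4 p [0.439  0.0872 0.0815]
40 6.23 dial 40.2 Tz 0.012 F [ 0.6 -4.9  0.5] w 0.0174 g 40.5 p [0.4391 0.0872 0.0815]
30 6.67 dial 30.2 Tz 0.066 F [ 1.3 -5.1  0.9] w 0.0175 g 40.6 p [0.4392 0.087  0.0815]
20 7.12 dial 20.2 Tz -0.005 F [ 1.5 -5.   0.9] w 0.0178 g 40.6 p [0.4391 0.0869 0.0815]
10 7.56 dial 10.2 Tz 0.054 F [ 0.9 -7.2  0.1] w 0.0176 g 40.6 p [0.4392 0.0868 0.0815]
5 7.96 dial 5.2 Tz -0.049 F [ 1.2 -7.5  1. ] w 0.0176 g 40.6 p [0.4392 0.0867 0.0815]
2 8.36 dial 2.2 Tz -0.08 F [ 1.8 -8.1  1. ] w 0.0173 g 40.6 p [0.4391 0.0867 0.0815]
0 8.76 dial 0.2 Tz -0.014 F [ 1.9 -9.3  0.6] w 0.0174 g 40.6 p [0.4391 0.0867 0.0815]
-1 9.16 dial -0.8 Tz 0.31 F [ 1.2 -7.5  1.4] w 0.0174 g 40.9 p [0.4391 0.0867 0.0815]
-2 9.56 dial -1.7 Tz 1.057 F [ 1.8 -7.6  1.2] w 0.0177 g 46.5 p [0.4391 0.0867 0.0815]
stop
```

The stop is clear: torque rises sharply at 0. Now opening four clicks.

```bash
python3 - <<'E'
from h import *
import cv2
j0=np.array(get_obs()["joint_pos"]); y0=yaw()-S
for a in [10,20,30,40,50,60,70,75,78,80]:
    j=j0.copy(); j[5]+=np.radians(y0-a); bot.goto_joints(j); bot.dwell(.15); st(a)
hand.move_gripper(0.05); bot.dwell(.3); st("open")
p=get_obs()["position"]
bot.servo_line([p[0],p[1],.2],velocity=.1); st("up")
bot.reach([.40,.03,.27],[2**-.5,2**-.5,0,0]); bot.dwell(.3)
r=vision.read_camera("wrist"); cv2.imwrite("pics/c.png",r["frame"][:,:,::-1])
E
```

```text
10 10.03 dial 9.9 Tz -0.003 F [ 0.7 -2.6 -1.9] w 0.0171 g 40.3 p [0.4392 0.0867 0.0815]
20 10.47 dial 19.8 Tz -0.02 F [ 0.3  0.3 -1.4] w 0.0176 g 40.3 p [0.4392 0.0868 0.0815]
30 10.91 dial 29.8 Tz -0.014 F [ 2.   4.2 -3.1] w 0.0172 g 40.1 p [0.4392 0.0869 0.0815]
40 11.35 dial 39.8 Tz 0.021 F [-0.4  5.2 -2.1] w 0.0171 g 40.2 p [0.4391 0.087  0.0815]
50 11.79 dial 49.8 Tz -0.033 F [-0.3  6.  -1.6] w 0.0171 g 40.2 p [0.4391 0.0871 0.0815]
60 12.23 dial 59.8 Tz 0.012 F [-0.5  6.8 -1.5] w 0.0175 g 40.3 p [0.439  0.0872 0.0815]
70 12.68 dial 69.8 Tz 0.022 F [-1.   7.9 -1.6] w 0.0173 g 40.3 p [0.4389 0.0873 0.0815]
75 13.07 dial 74.8 Tz 0.003 F [-1.5  7.7 -1.3] w 0.0175 g 40.4 p [0.4389 0.0873 0.0815]
78 13.47 dial 77.8 Tz 0.029 F [-1.7  8.7 -2.6] w 0.0176 g 40.4 p [0.4388 0.0873 0.0815]
80 13.88 dial 79.8 Tz 0.015 F [-0.4  9.3 -1.1] w 0.0173 g 40.4 p [0.4388 0.0873 0.0815]
open 14.59 dial 80.0 Tz 0.014 F [-0.2  0.2  0.2] w 0.0501 g 0.0 p [0.4391 0.0867 0.0815]
up 15.93 dial 80.0 Tz -0.001 F [ 0.6 -0.6  0.2] w 0.05 g 0.0 p [0.4387 0.0866 0.1994]
```

View pics/c.png

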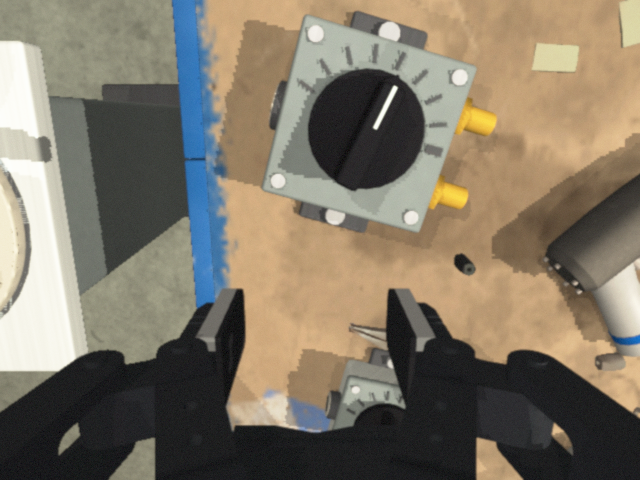

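The nose line runs from (376,128) to (396,87), a bearing of about 64°. That puts it at the fourth thin rib, px (399,60), and nothing else has moved.

```bash
python3 -c "
from workcell import *
print(hand_in())"
```

```text
the job is handed in; nothing more can be done
None
```

The larger valve's dial was turned clockwise to its stop (torque rose to about 1 N m there), then opened four clicks and released; a picture confirmed it at the fourth thin rib. The smaller valve and the loose items were not touched, and the job is handed in.

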